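Close the dust extractor's filter cover and hold it shut

TASK

The filter cover of the watchmaker's bench dust extractor has to be held shut for a leak test. Turn both wing fasteners on it until each wing's slot lines up with the pair of small ribs beside it, then press the cover down until it is flush with the frame around it, and finish while still holding it pressed there, because it springs up when let go. Leave the loupe, the brass ring and the jar beside the extractor alone.

Things in the scene. Friction and masses are not known exactly. Their poses are not given: they have to be found in the camera images.
- frame_top (a point): Centre of the frame's top face on the grey extractor housing (180 x 280 mm in plan, 90 mm tall, fixed to the bench at a varying place and yaw); 90 mm above the bench, level with the top face of the cover when the cover is fully down. x = across the housing (180 mm side), y = along it (280 mm side, the two wings lie along it), z up. The frame surrounds an opening for the aluminium cover, 112 x 204 mm.
- cover (a joint): Travel (m) of the aluminium cover straight down: 0 = sprung up, top face 8 mm above the frame; 0.008 = fully home, flush with the frame. It only slides vertically and cannot tilt or turn. The gasket spring pushes up with about 2 N at the top and about 8 N fully home (800 N/m, about 1 N either way), then it meets a solid stop. With either wing out of line it is blocked after about 2.5 mm.
- cover_pad (a point): Centre of the top of the flat round rubber pad (40 mm diameter, 2 mm thick, so 2 mm above the cover's top face) in the middle of the cover, midway between the wings: the place to press. Moves with the cover; axes as the extractor's.
- wing_left (a joint): Angle (rad) of the left (+y of the extractor) wing fastener; 0 = blade (and the dark slot line along its top) in line with its two ribs, i.e. along the extractor's x axis; positive = counter-clockwise seen from above; range -1.65 to 1.65. The shaft has about 0.05 N m of friction and stays where it is left. At the start it is 0.7 to 1.4 rad off, to the positive side. It fits its slot only within about 0.2 rad of 0.
- wing_right (a joint): Angle (rad) of the right (-y of the extractor) wing fastener; 0 = blade (and the dark slot line along its top) in line with its two ribs, i.e. along the extractor's x axis; positive = counter-clockwise seen from above; range -1.65 to 1.65. The shaft has about 0.05 N m of friction and stays where it is left. At the start it is 0.7 to 1.4 rad off, to the negative side. It fits its slot only within about 0.2 rad of 0.
- wing_left_grip (a point): Middle of the blade of the left wing, on its turning axis, 19 mm above the cover's top face, 68 mm to +y of the cover's centre. Its 34 mm long, 10 mm thick, 26 mm tall upright steel blade (6 to 32 mm above the cover's top face) sits on a 36 mm round foot 6 mm high; pinch the blade across its 10 mm. Turns with the wing: its x axis runs along the blade. The two dark steel ribs (18 x 5 mm, 2 mm high) stand 27 to 45 mm either side of its axis along the extractor's x.
- wing_right_grip (a point): The same for the right wing, 68 mm to -y of the cover's centre. Its 34 mm long, 10 mm thick, 26 mm tall upright steel blade (6 to 32 mm above the cover's top face) sits on a 36 mm round foot 6 mm high; pinch the blade across its 10 mm. Dark ribs as for the left wing.
- loupe: Bystander, to be left standing where it is: black eyeglass loupe, 38 mm wide foot, 34 mm tall, on the bench beside the extractor; origin at the centre of its underside.
- case_ring: Bystander, to be left standing where it is: flat brass watch-case ring, 48 mm across, 12 mm high, on the bench beside the extractor; origin at the centre of its underside.
- parts_jar: Bystander, to be left standing where it is: small glass jar with a metal lid, 44 mm across, 50 mm tall, on the bench beside the extractor; origin at the centre of its underside.

How it is judged:
By the outcome, as a careful person would: the job done as asked, in the order asked, and still so for the second after the job is handed in, while the arm keeps its last pose, push and grip.
It also fails if it takes over 64 s, if anything falls off the work surface, if the arm or the gripper's body presses on something with over 40 N, if the wrist force passes 120 N, or if a joint passes its speed limit or range.

ROBOT

A 7-joint arm with a two-finger parallel gripper is mounted at the origin on the work surface. World frame = base frame: x ahead of the robot, y to its left, z up, the work surface at z = 0. Lengths are in m, angles in rad, forces in N, time in s.
With the tool pointing down it reaches from about 0.425 to 0.95 m from the base axis. Payload 4.7 kg.
Tool frame: the origin (TCP) lies between the finger pads; the fingertips stand 19 mm ahead of it and the grasp point (between the pads) is the TCP; x points along the fingers, z is the direction in which the jaws open and shut, and the axes are right-handed (so a half turn about x gives the same grasp; the last joint's range is limited). The gripper opens to 85 mm and grips with 20 to 120 N. Pads are 22 mm wide; open, the fingers measure 114 mm over their backs; the gripper's body (76 mm by 85 mm) begins 54 mm behind the grasp point. The pads swing forward as they close: fully open they stand 13 mm farther back than shut.
Start: joints at [1.286, 0.469, -0.049, 1.532, 0.024, 1.141, -0.082], TCP at [0.171, -0.653, 0.25] pointing down, gripper open.
Joint ranges: [-2.59, 2.59], [-0.33, 1.99], [-1.39, 1.29], [0.1, 2.45], [-1.04, 4.18], [0.21, 1.99], [-2.66, 2.66]. Speed limits (rad/s): [2.57, 2.57, 3.14, 3.14, 3.14, 3.14, 3.14].

INTERFACE

Orientations are given as a rotation vector (axis times angle).
In Python, from plant import env, viewer, workorder gives the robot as it stands.
- The arm moves only by the shell command python3 -m handwheel 'ROWS' [OPENING] [FORCE]. ROWS is JSON, a list of rows, each a list of 4 numbers: the shift along the tool's x, y, z in cm, then the turn about the tool's x in degrees. In form: [[x, y, z, spin], ...]. A call has 1 to 5 rows; each row is the pose to reach, as a shift and turn from the pose measured when the call began, along the tool's axes at that moment; what a row does not reach only later rows make up. A row lasts 1/8 s, in which the tool goes at most 62.5 mm and 10.7 degrees, less where a joint would pass 70% of its speed; a pose out of reach is approached as far as the arm can. A call with a gripper value outside its range is refused whole. OPENING is the closure in counts, from 0 (fully open) to 255 (shut), set as the call begins (- or left out, the last holds). The fingers move at their own pace and stop on an object; FORCE is the grip in N (left out, the last holds). Time passes only in rows, so rows that repeat a pose let the fingers close. It gives the time, the measured TCP pose, the force and the opening at its end, in the units of the state.
- env.read_state(): the state, without advancing time (a new reading comes with each control period).
- viewer.read_camera(name): name is "side" or "top" or "wrist"; returns a dict with "frame" (480x640x3 uint8, red, green, blue), "fx", "fy", "cx", "cy" (pixels), "xyz" and "attitude" of the camera in the world; the wrist camera has in their place "mount" (4x4, takes a point from camera to tool coordinates, whose origin is the TCP and whose axes are the tool frame's). Camera axes: x right, y up, looking along -z (the intrinsics and any distortion apply to the point x, -y, -z); pixel columns grow to the right and rows downward; lengths in m; the calibration is good to about 2 mm. A picture is of the moment at which its call begins: read the wrist's pose just before it. There is no depth.
- workorder.job_done(): hands the job in, once; it reports no verdict.
The state is a dict: "time_s": time; "joint_positions": joint angles; "dq": joint speeds; "effort": joint torques, N m; "tool_pos": TCP position; "tool_rot": TCP orientation; "force": force on the tool from outside, world axes, zero at the start; "moment": the same for the moment, N m; "opening": opening from 0.0 (shut) to 1.0 (fully open).
Only numpy, scipy, OpenCV 4.12 (cv2) and the standard library are available. Lean on these libraries where they do the work, as an engineer would, in place of code of your own. Each camera call takes 0.05 s, during which the arm holds its last target. There are 200 camera calls.

## Working session

There is one attempt and no reset: what is moved stays moved. The work goes in short steps, Python scripts to look and compute and a shell command to move; the robot and the scene stay as the last step left them, time stands still between calls to the robot, and variables do not carry over. Pictures are saved under pics/ and viewed, about 8 in all and at most 12, crops included, and the job is handed in when it is done.

```bash
ls; mkdir -p pics
python3 - <<'E'
from plant import env, viewer
import cv2
s=env.read_state();print({k:(v if not hasattr(v,'round') else v.round(3) if hasattr(v,'shape') else v) for k,v in s.items()})
for n in("top","side","wrist"):
    c=viewer.read_camera(n);print(n,{k:v for k,v in c.items() if k!="frame"});cv2.imwrite(f"pics/{n}0.png",c["frame"][:,:,::-1])
E
```

```text
pics
{'time_s': 0.0, 'joint_positions': array([ 1.286,  0.469, -0.049,  1.534,  0.024,  1.141, -0.082]), 'dq': array([ 0.   , -0.001,  0.001, -0.   ,  0.002,  0.002, -0.001]), 'effort': array([ 0.0000e+00, -5.1030e+01, -4.7000e-02, -2.3771e+01,  1.1000e-02,
        8.0000e-03, -0.0000e+00]), 'tool_pos': array([ 0.171, -0.653,  0.249]), 'tool_rot': array([ 1.02 ,  1.321, -1.018]), 'force': array([-1.426, -0.402, -0.729]), 'moment': array([ 0.008, -0.011, -0.035]), 'opening': 1.00200225922288}
top {'fx': 483.77555041168296, 'fy': 483.77555041168296, 'cx': 322.19918755048315, 'cy': 240.5334882813128, 'xyz': array([0.46855682, 0.06773845, 0.84857194]), 'attitude': array([ 0.09741105, -0.16313772, -1.56784366])}
side {'fx': 487.3199929134769, 'fy': 487.3199929134769, 'cx': 320.88400154150156, 'cy': 232.44236964979757, 'xyz': array([0.21850347, 0.60260228, 0.51503976]), 'attitude': array([ 0.38581248, -1.2494883 , -2.29356263])}
wrist {'fx': 346.01361755475153, 'fy': 346.01361755475153, 'cx': 322.9091594949197, 'cy': 238.1766281651028, 'mount': array([[-4.00225595e-04,  3.10376351e-01, -9.50613676e-01,
        -1.23212379e-01],
       [-2.45822981e-04,  9.50613693e-01,  3.10376460e-01,
         7.91054329e-02],
       [ 9.99999890e-01,  3.57903291e-04, -3.04162291e-04,
        -2.17674535e-04],
       [ 0.00000000e+00,  0.00000000e+00,  0.00000000e+00,
         1.00000000e+00]])}
```

View pics/top0.png

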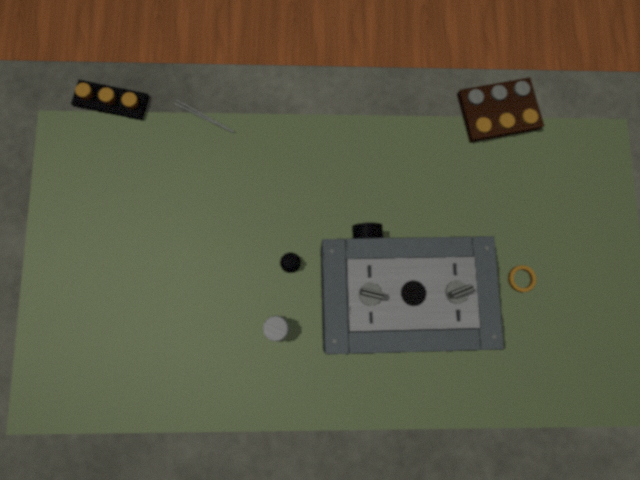

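View pics/side0.png

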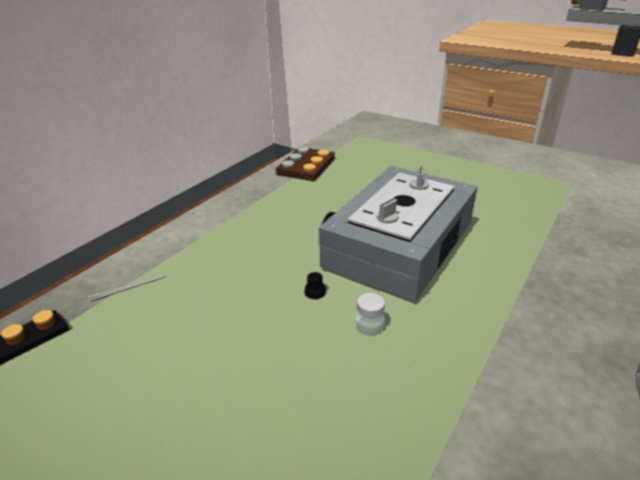

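```bash
cat > h.py <<'E'
import numpy as np, cv2
from scipy.spatial.transform import Rotation as R
from plant import env, viewer
def pose():
    s=env.read_state(); T=np.eye(4); T[:3,:3]=R.from_rotvec(s["tool_rot"]).as_matrix(); T[:3,3]=s["tool_pos"]; return T,s
def cam(n):
    T,_=pose(); c=viewer.read_camera(n)
    if n=="wrist": C=T@c["mount"]
    else:
        C=np.eye(4); C[:3,:3]=R.from_rotvec(c["attitude"]).as_matrix(); C[:3,3]=c["xyz"]
    return c,C
def ray(c,C,uv,z):
    u,v=uv; d=C[:3,:3]@np.array([(u-c["cx"])/c["fx"],-(v-c["cy"])/c["fy"],-1]); p=C[:3,3]
    return p+d*(z-p[2])/d[2]
def rows(xyz,yaw):
    """shift in tool cm + spin deg to reach TCP xyz with jaw axis (tool z) at world angle yaw (mod pi)"""
    T,s=pose(); d=T[:3,:3].T@(np.array(xyz)-T[:3,3])*100
    z=T[:3,2]; cur=np.arctan2(z[1],z[0]); a=(yaw-cur+np.pi/2)%np.pi-np.pi/2
    # spin about tool x (down) is -a seen from above
    print("shift cm",d.round(2),"spin deg",round(-np.degrees(a),1),"toolx",T[:3,0].round(3),"jaw yaw deg",round(np.degrees(cur),1),"j7",s["joint_positions"][6])
E
python3 - <<'E'
from h import *
c,C=cam("top")
for n,uv,z in[("pad",(413.5,293),.1),("wl_foot",(371,294),.104),("wr_foot",(458,292),.104),("fTL",(322,239),.09),("fTR",(495,237),.09),("fBL",(324,353),.09),("fBR",(503,348),.09),("ribs",(369,271),.1),("",(371,318),.1),("",(455,269),.1),("",(458.5,315.5),.1),("bL",(362,291.5),.13),("",(387,297),.13),("bR",(448,297),.13),("",(474,289.5),.13),("loupe",(290,262),.03),("jar",(275,328),.05),("ring",(523,278),.01)]: print(n,ray(c,C,uv,z).round(4))
rows([.39,-.12,.32],np.pi/2)
f=c["frame"][225:365,315:515,::-1]; cv2.imwrite("pics/topc.png",cv2.resize(f,None,fx=4,fy=4,interpolation=cv2.INTER_CUBIC))
E
```

```text
pad [ 0.5116 -0.1056  0.1   ]
wl_foot [ 0.51   -0.0386  0.104 ]
wr_foot [ 0.5127 -0.1745  0.104 ]
fTL [0.5981 0.0359 0.09  ]
fTR [ 0.602  -0.2442  0.09  ]
fBL [0.4209 0.0337 0.09  ]
fBR [ 0.4265 -0.2455  0.09  ]
ribs [ 0.5459 -0.0368  0.1   ]
 [ 0.4735 -0.0384  0.1   ]
 [ 0.549  -0.1728  0.1   ]
 [ 0.4767 -0.1747  0.1   ]
bL [ 0.5122 -0.0215  0.13  ]
 [ 0.504  -0.0587  0.13  ]
bR [ 0.5038 -0.1505  0.13  ]
 [ 0.5149 -0.1905  0.13  ]
loupe [0.5685 0.088  0.03  ]
jar [0.4585 0.1111 0.05  ]
ring [ 0.5427 -0.3226  0.01  ]
shift cm [ -6.98  34.69 -46.  ] spin deg 14.7 toolx [-0.     0.001 -1.   ] jaw yaw deg -75.3 j7 -0.08231980418459889
```

View pics/topc.png

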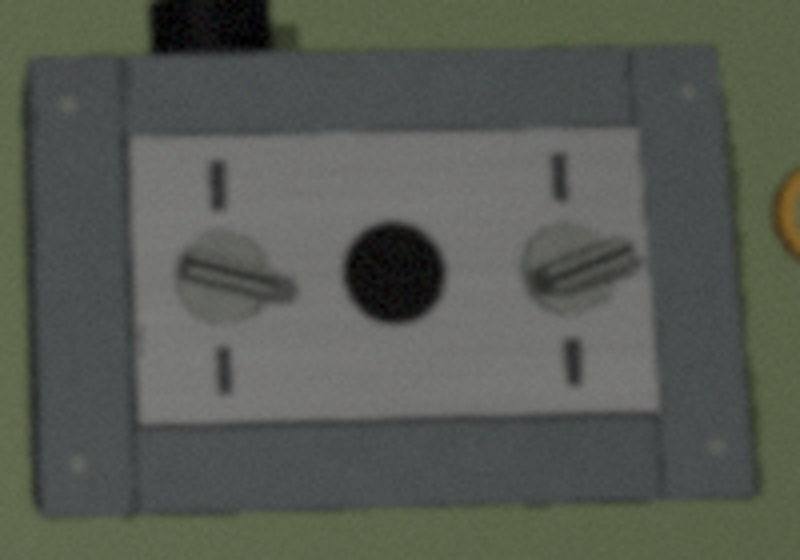

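The top view shows the extractor yawed about 1.2°. The pad is at (0.511, -0.106), and the wings sit at about +1.3 rad (left) and -1.3 rad (right). Next I'll move over the left wing.

Run:
```python
from h import *
rows([.51,-.039,.25],np.radians(-13.5))
```

```text
shift cm [ 3.000e-02  4.835e+01 -5.079e+01] spin deg -61.8 toolx [-0.     0.001 -1.   ] jaw yaw deg -75.3 j7 -0.08231980418459889
```

```bash
python3 -m handwheel '[[0,4,-4,-5],[0,8,-8,-10],[0,12,-12.5,-15],[0,16,-17,-20],[0,20,-21,-26]]' 0 30
python3 - <<'E'
from h import *
rows([.51,-.039,.25],np.radians(-13.5))
E
```

```text
time_s: 0.82
tool_pos: [0.3117, -0.3969, 0.25]
tool_rot: [0.67, 1.466, -0.669]
force: [-0.1, 0.3, 0.4]
opening: 1.004
shift cm [ 3.000e-02  3.841e+01 -1.409e+01] spin deg -35.6 toolx [-0.     0.001 -1.   ] jaw yaw deg -49.1 j7 -0.0961426240839085
```

```bash
python3 -m handwheel '[[0,4.5,-1.7,-5],[0,9.5,-3.5,-11],[0,14.5,-5.3,-16],[0,20,-7.4,-21],[0,25,-9.2,-26]]'
python3 - <<'E'
from h import *
rows([.51,-.039,.25],np.radians(-13.5))
E
```

```text
time_s: 1.45
tool_pos: [0.4412, -0.1619, 0.2504]
tool_rot: [0.315, 1.548, -0.314]
force: [0.0, -0.7, -0.9]
opening: 0.999
shift cm [ 0.04 14.    1.54] spin deg -9.5 toolx [ 0.     0.001 -1.   ] jaw yaw deg -23.0 j7 -0.23501839120159618
```

```bash
python3 -m handwheel '[[0,5,0.5,-4],[0,10,1,-8],[0,14,1.54,-9.5],[0,14,1.54,-9.5]]'
python3 - <<'E'
from h import *
c,C=cam("wrist"); cv2.imwrite("pics/w1.png",c["frame"][:,:,::-1]); np.save("C1.npy",C)
rows([.51,-.039,.25],np.radians(-13.5))
E
```

```text
time_s: 1.95
tool_pos: [0.5109, -0.0354, 0.2506]
tool_rot: [0.181, 1.563, -0.177]
force: [-0.3, -0.2, -0.5]
opening: 1.003
shift cm [ 0.03 -0.12  0.02] spin deg 0.2 toolx [-0.     0.001 -1.   ] jaw yaw deg -13.3 j7 -0.40394610796954467
```

View pics/w1.png

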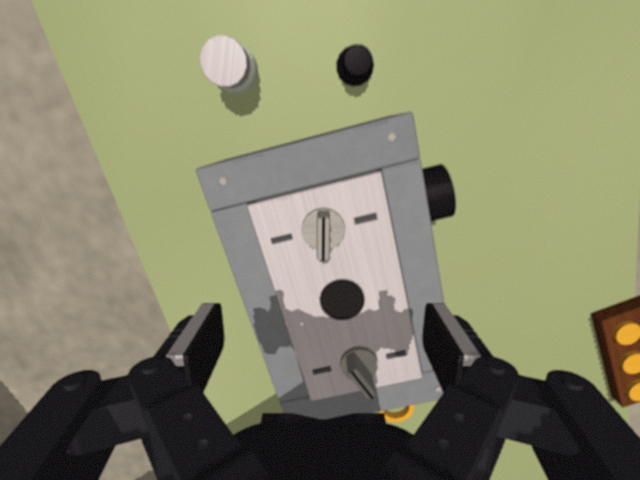

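The left blade is upright in the picture (slot from 323,212 to 322,257), so the jaws are already square to it. The foot is at about (323,229), the pad at (342,299) and the ribs at (282,239) and (366,217).

Run:
```python
from h import *
C=np.load("C1.npy");c=viewer.read_camera("wrist")
for n,uv,z in[("foot",(323,229),.104),("pad",(342,299),.1),("rib",(282,239),.1),("rib",(366,217),.1),("ribR",(321,370),.1),("",(397,353),.1),("slot",(323,212),.13),("",(322.5,257),.13)]: print(n,ray(c,C,uv,z).round(4))
rows([.510,-.0375,.127],np.radians(-13.5))
```

```text
foot [ 0.5105 -0.0357  0.104 ]
pad [ 0.5119 -0.1034  0.1   ]
rib [ 0.475  -0.0376  0.1   ]
rib [ 0.5467 -0.0349  0.1   ]
ribR [ 0.4767 -0.1723  0.1   ]
 [ 0.5501 -0.1699  0.1   ]
slot [ 0.5151 -0.0158  0.13  ]
 [ 0.5068 -0.0496  0.13  ]
shift cm [12.31  0.19  0.  ] spin deg 0.1 toolx [-0.001  0.    -1.   ] jaw yaw deg -13.4 j7 -0.4039049603839152
```

```bash
python3 -m handwheel '[[5,0.1,0,0],[9,0.15,0,0],[11.5,0.15,0,0],[12.2,0.15,0,0],[12.2,0.15,0,0]]' 0 30; python3 -m handwheel '[[0,0,0,0],[0,0,0,0],[0,0,0,0],[0,0,0,0],[0,0,0,0]]' 255 30;python3 - <<'E'
from h import *
rows([.510,-.0375,.127],np.radians(91.7));print(env.read_state()["joint_positions"].round(2))
E
```

```text
time_s: 2.68
tool_pos: [0.5098, -0.0388, 0.1284]
tool_rot: [0.185, 1.564, -0.186]
force: [-0.6, 0.2, 0.7]
opening: 1.004
time_s: 3.3
tool_pos: [0.5103, -0.0389, 0.1287]
tool_rot: [0.185, 1.563, -0.186]
force: [0.6, -0.7, 0.9]
opening: 0.108
shift cm [ 0.17  0.13 -0.06] spin deg 74.8 toolx [ 0. -0. -1.] jaw yaw deg -13.5 j7 -0.526597260068874
[ 0.44  0.41 -0.56  2.01  0.3   0.8  -0.53]
```

```bash
python3 -m handwheel '[[0,0,0,8],[0,0,0,17],[0,0,0,26],[0,0,0,35],[0,0,0,38]]'
python3 - <<'E'
from h import *
rows([.510,-.0375,.1287],np.radians(91.7));print(pose()[1]["force"])
E
```

```text
time_s: 3.92
tool_pos: [0.5087, -0.0378, 0.1282]
tool_rot: [0.702, 1.457, -0.704]
force: [-2.5, 1.1, 1.6]
opening: 0.106
shift cm [-0.05  0.12  0.06] spin deg 36.7 toolx [-0.003  0.    -1.   ] jaw yaw deg -51.6 j7 -1.1091598802208182
[-2.46140932  1.14684347  1.60017382]
```

```bash
python3 -m handwheel '[[0,0,0,9],[0,0,0,18],[0,0,0,27],[0,0,0,36.5],[0,0,0,36.5]]';  python3 - <<'E'
from h import *
rows([.510,-.0375,.1287],np.radians(91.7));print(pose()[1]["force"])
E
```

```text
time_s: 4.55
tool_pos: [0.508, -0.036, 0.1281]
tool_rot: [1.182, 1.231, -1.185]
force: [-2.7, 5.0, 1.7]
opening: 0.105
shift cm [-0.06  0.19  0.16] spin deg 0.4 toolx [-0.005  0.002 -1.   ] jaw yaw deg -87.9 j7 -1.6706421857680553
[-2.73971178  5.03085709  1.73629759]
```

```bash
python3 -m handwheel '[[0,0,0,0],[0,0,0,0],[-0.3,0,0,0],[-4,0,0,0],[-9,0,0,0]]' 0 30;  python3 - <<'E'
from h import *
rows([.513,-.173,.23],np.radians(16.5));print(pose()[1]["force"])
E
```

```text
time_s: 5.18
tool_pos: [0.5077, -0.0367, 0.2183]
tool_rot: [1.18, 1.233, -1.187]
force: [0.9, -1.2, 0.4]
opening: 1.003
shift cm [-1.2   0.03 13.64] spin deg 75.6 toolx [-0.008  0.002 -1.   ] jaw yaw deg -87.9 j7 -1.6245855469630048
[ 0.89671143 -1.21226642  0.43979335]
```

```bash
python3 -m handwheel '[[-1,0,0,-10],[-1.2,0,4,-20],[-1.2,0,9,-30],[-1.2,0,13,-40],[-1.2,0,13.6,-50]]'; python3 -m handwheel '[[0,0,0,-10],[0,0,0,-20],[0,0,0,-30],[0,0,0,-40],[0,0,0,-50]]'
python3 - <<'E'
from h import *
c,C=cam("wrist"); cv2.imwrite("pics/w2.png",c["frame"][:,:,::-1]); np.save("C1.npy",C)
rows([.513,-.173,.25],np.radians(16.5))
E
```

```text
time_s: 5.8
tool_pos: [0.5121, -0.177, 0.23]
tool_rot: [0.517, 1.515, -0.521]
force: [-0.4, 0.4, -0.3]
opening: 0.996
time_s: 6.42
tool_pos: [0.512, -0.1776, 0.2302]
tool_rot: [-0.169, 1.572, 0.17]
force: [-1.2, 0.4, 0.9]
opening: 0.999
shift cm [-1.99  0.43  0.18] spin deg -3.9 toolx [-0.008 -0.    -1.   ] jaw yaw deg 12.6 j7 0.30706843984775406
```

View pics/w2.png

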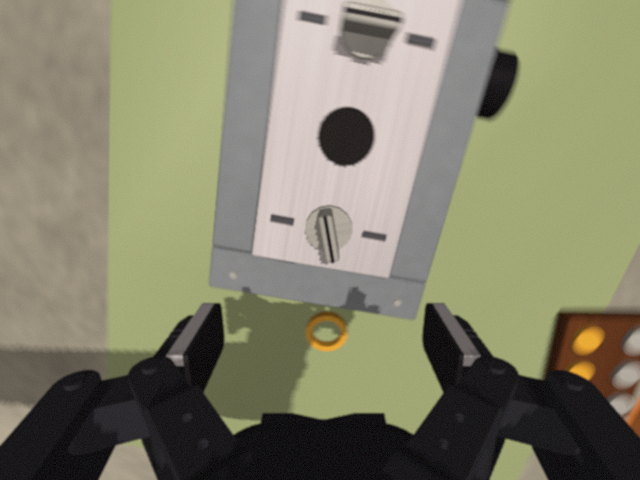

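The left wing now stands in line with its ribs (slot from 345,9 to 400,18, ribs at 312,17 and 420,41). The right slot runs from (325,212) to (335,260). The right foot is at about (328,229), its ribs at (282,219) and (374,236), and the pad at (346,136).

Run:
```python
from h import *
C=np.load("C1.npy");c=viewer.read_camera("wrist")
ang=lambda a,b:np.degrees(np.arctan2(*(b-a)[1::-1])).round(1)
P=lambda uv,z:ray(c,C,uv,z)
print("foot",P((328,229),.104),"pad",P((346,136),.1),"ribmid",(P((282,219),.1)+P((374,236),.1))/2)
print("ribsR",ang(P((282,219),.1),P((374,236),.1)),"ribsL",ang(P((312,17),.1),P((420,41),.1)))
print("slotR",ang(P((325,212),.13),P((335,260),.13)),"slotL",ang(P((345,9),.13),P((400,18),.13)))
b=ang(P((325,212),.13),P((335,260),.13))
rows([.513,-.173,.128],np.radians(b+90))
f=c["frame"][:270,200:480,::-1];cv2.imwrite("pics/w2c.png",cv2.resize(f,None,fx=2.2,fy=2.2,interpolation=cv2.INTER_CUBIC))
```

```text
foot [ 0.51301709 -0.17149224  0.104     ] pad [ 0.51077698 -0.10344696  0.1       ] ribmid [ 0.51327737 -0.17147093  0.1       ]
ribsR 1.6 ribsL 1.3
slotR -66.1 slotL 4.2
shift cm [10.21  0.41  0.27] spin deg -11.9 toolx [-0.008  0.    -1.   ] jaw yaw deg 12.0 j7 0.29812099071289755
```

View pics/w2c.png

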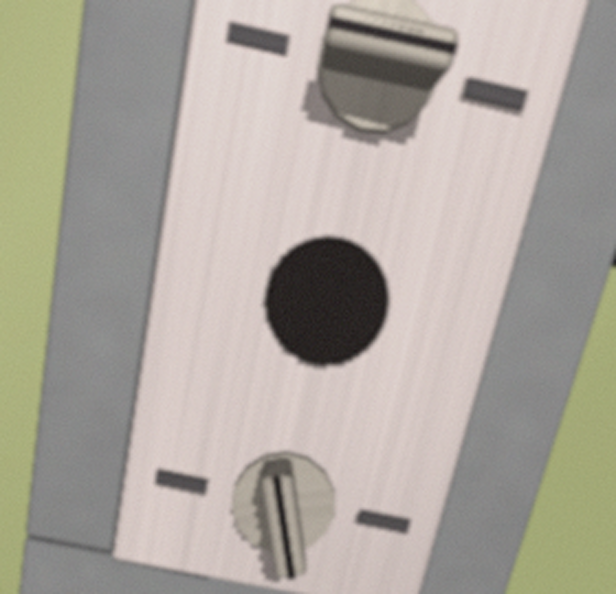

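```bash
python3 -m handwheel '[[4,0.4,0.1,-5],[8,0.5,0.15,-9],[9.5,0.5,0.2,-9],[10.2,0.5,0.2,-9],[10.2,0.5,0.2,-9]]' 0 30; python3 -m handwheel '[[0,0,0,0],[0,0,0,0],[0,0,0,0],[0,0,0,0],[0,0,0,0]]' 255 30;python3 - <<'E'
from h import *
rows([.513,-.172,.128],np.radians(91.5));print(env.read_state()["joint_positions"].round(2))
E
```

```text
time_s: 7.15
tool_pos: [0.5127, -0.1725, 0.1288]
tool_rot: [-0.286, 1.558, 0.288]
force: [-0.3, -0.1, 0.3]
opening: 1.002
time_s: 7.78
tool_pos: [0.514, -0.1721, 0.1292]
tool_rot: [-0.287, 1.555, 0.288]
force: [3.5, 0.2, -1.1]
opening: 0.108
shift cm [ 0.12  0.04 -0.09] spin deg -70.5 toolx [-0.004 -0.    -1.   ] jaw yaw deg 21.0 j7 0.35191551432759505
[ 0.63  0.44 -0.49  1.95  0.28  0.82  0.35]
```

```bash
python3 -m handwheel '[[0,0,0,-9],[0,0,0,-18],[0,0,0,-27],[0,0,0,-36],[0,0,0,-36]]'; python3 -m handwheel '[[0,0,0,-9],[0,0,0,-18],[0,0,0,-27],[0,0,0,-34.5],[0,0,0,-34.5]]';python3 - <<'E'
from h import *
rows([.513,-.172,.128],np.radians(91.5))
E
```

```text
time_s: 8.4
tool_pos: [0.5142, -0.1721, 0.1291]
tool_rot: [-0.772, 1.432, 0.776]
force: [1.1, 0.8, -0.3]
opening: 0.108
time_s: 9.02
tool_pos: [0.5143, -0.1719, 0.1292]
tool_rot: [-1.222, 1.201, 1.227]
force: [2.0, 1.4, -1.5]
opening: 0.107
shift cm [ 0.12  0.13 -0.01] spin deg -0.3 toolx [-0.003  0.001 -1.   ] jaw yaw deg 91.2 j7 1.4086748042439063
```

```bash
python3 -m handwheel '[[0,0,0,0],[0,0,0,0],[-0.3,0,0,0],[-4,0,0,0],[-9,0,0,0]]' 0 30; python3 -m handwheel '[[-2,0.2,3,0],[-4,0.3,6.7,0],[-4,0.3,6.7,0],[-4,0.3,6.7,0]]' 0 30;  python3 - <<'E'
from h import *
c,C=cam("wrist"); cv2.imwrite("pics/w3.png",c["frame"][:,:,::-1]); np.save("C1.npy",C)
rows([.5115,-.1042,.13],np.radians(91.5));print(pose()[1]["tool_pos"])
E
```

```text
time_s: 9.65
tool_pos: [0.5136, -0.172, 0.2193]
tool_rot: [-1.22, 1.203, 1.229]
force: [0.6, -0.7, -0.0]
opening: 1.0
time_s: 10.15
tool_pos: [0.5092, -0.1058, 0.2593]
tool_rot: [-1.22, 1.204, 1.229]
force: [-0.8, 0.4, -0.3]
opening: 1.001
shift cm [12.89 -0.34  0.18] spin deg -0.4 toolx [-0.007  0.002 -1.   ] jaw yaw deg 91.1 j7 1.435008703231516
[ 0.50910179 -0.10629563  0.25891809]
```

View pics/w3.png

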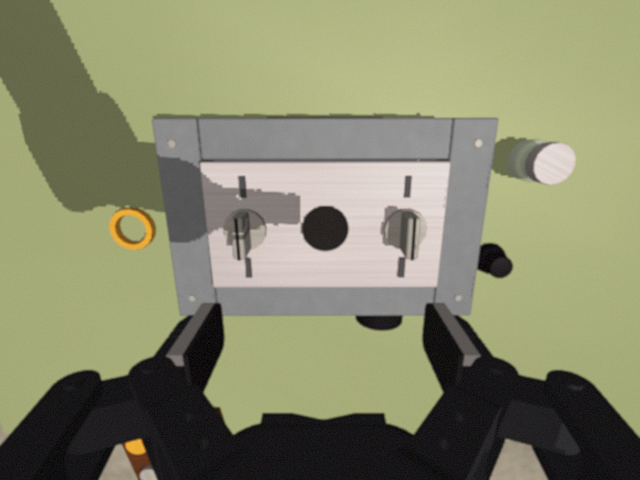

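Both slots are parallel to their ribs in this view. Right slot (236,222)-(239,260) against ribs (242,186)-(249,267); left slot (415,217)-(412,258) against ribs (407,186)-(402,267). The pad is at (325,228). I'll shut the fingers and go down to press.

```bash
python3 - <<'E'
from h import *
C=np.load("C1.npy");c=viewer.read_camera("wrist")
print(ray(c,C,(325,228.5),.1))
E
python3 -m handwheel '[[4,-0.2,0.2,0],[8,-0.3,0.2,0],[11,-0.3,0.2,0],[12.6,-0.3,0.2,0],[12.6,-0.3,0.2,0]]' 255 60
python3 - <<'E'
from h import *
rows([.5115,-.1042,.119],np.radians(91.5));print(pose()[1]["tool_pos"],pose()[1]["force"])
E
```

```text
[ 0.51152832 -0.10383887  0.1       ]
time_s: 10.88
tool_pos: [0.5106, -0.1045, 0.1317]
tool_rot: [-1.215, 1.206, 1.231]
force: [-0.7, -0.2, -0.3]
opening: 0.005
shift cm [ 1.27 -0.11  0.03] spin deg -0.5 toolx [-0.01   0.003 -1.   ] jaw yaw deg 91.0 j7 1.2834092743861056
[ 0.510555   -0.10452928  0.13172823] [-0.71918729 -0.19178026 -0.25041795]
```

```bash
python3 -m handwheel '[[0.5,0,0,0],[1,0,0,0],[1.3,0,0,0],[1.6,0,0,0],[1.6,0,0,0]]'; python3 -m handwheel '[[0.15,0,0,0],[0.3,0,0,0],[0.3,0,0,0]]'; python3 -m handwheel '[[0.1,0,0,0],[0.2,0,0,0],[0.2,0,0,0]]'
```

```text
time_s: 11.5
tool_pos: [0.5106, -0.1046, 0.116]
tool_rot: [-1.216, 1.206, 1.23]
force: [-1.4, -0.8, 3.4]
opening: 0.003
time_s: 11.88
tool_pos: [0.5106, -0.1046, 0.1132]
tool_rot: [-1.216, 1.206, 1.23]
force: [-1.7, -0.2, 4.5]
opening: -0.001
time_s: 12.25
tool_pos: [0.5106, -0.1046, 0.1115]
tool_rot: [-1.216, 1.207, 1.23]
force: [-2.3, -0.8, 7.2]
opening: -0.004
```

```bash
python3 -m handwheel '[[0.1,0,0,0],[0.2,0,0,0],[0.2,0,0,0]]'; python3 -m handwheel '[[0.1,0,0,0],[0.15,0,0,0],[0.15,0,0,0]]'
```

```text
time_s: 12.62
tool_pos: [0.5106, -0.1046, 0.111]
tool_rot: [-1.217, 1.208, 1.229]
force: [-6.0, -1.7, 15.8]
opening: -0.001
time_s: 13.0
tool_pos: [0.5106, -0.1045, 0.111]
tool_rot: [-1.218, 1.21, 1.229]
force: [-4.9, -0.2, 15.7]
opening: 0.001
```

The stop is solid at TCP z = 0.111, exactly the height expected for flush, with 16 N. I'll take one last look to check.

Run:
```python
from h import *
c,C=cam("wrist"); d,_=cam("side")
a=cv2.resize(c["frame"][40:320,120:520,::-1],(800,560)); cv2.imwrite("pics/w4.png",a)
cv2.imwrite("pics/s4.png",cv2.resize(d["frame"][140:310,290:500,::-1],None,fx=3.5,fy=3.5,interpolation=cv2.INTER_CUBIC))
s=pose()[1];print(s["tool_pos"],s["force"],s["time_s"])
```

```text
[ 0.5106327  -0.10455651  0.11099248] [-5.78872002 -0.39426939 16.5211752 ] 13.1
```

View pics/w4.png

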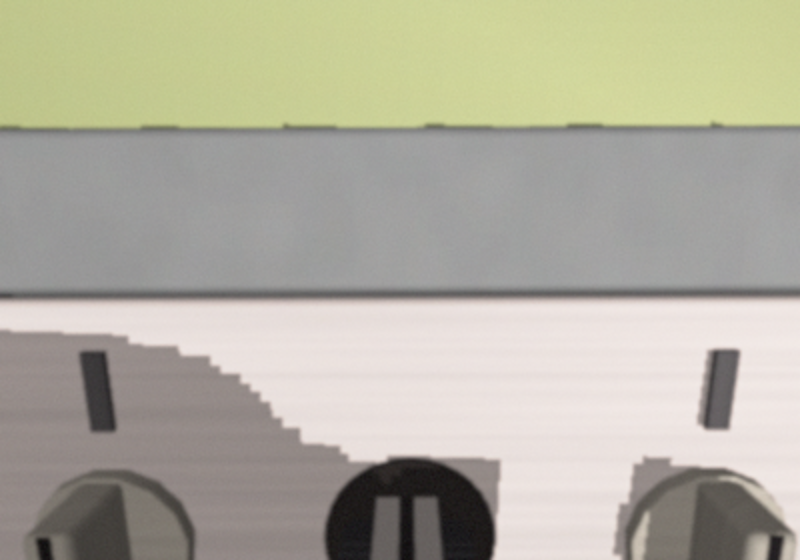

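View pics/s4.png

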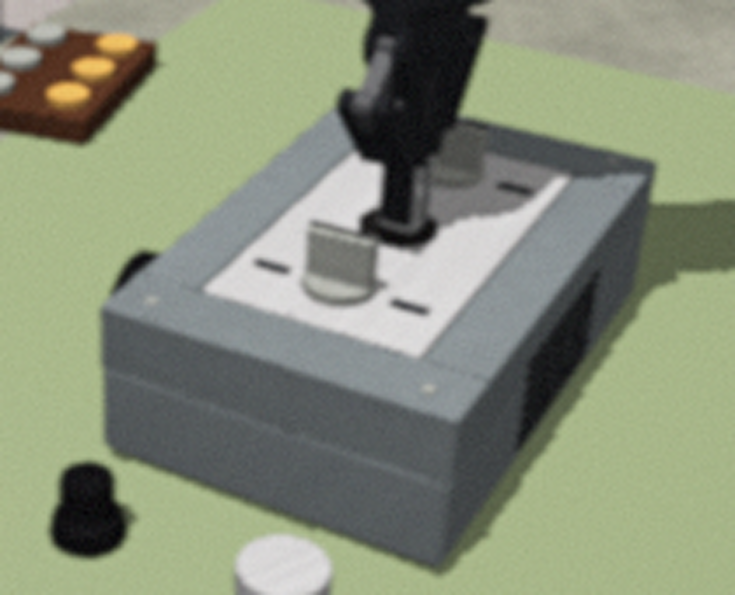

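The cover is flush and the fingertips are on the pad. Both blades line up with their ribs, and the loupe and jar haven't moved. Handing in.

```bash
python3 -c "
from plant import workorder; print(workorder.job_done())"
```

```text
the job is handed in; nothing more can be done
None
```

I turned both wings in line with their ribs, pressed the cover down to its stop, and handed the job in at about 13 s with the arm still holding it there. No verdict is reported.

- **Wings:** I turned the left about 75° clockwise and the right about 70° counter-clockwise. Judged by eye from the last full wrist picture, before pressing, both slots were within 1–2° of their ribs. One earlier rough left reading was about 3° off, still well inside the 0.2 rad (about 11°) fit.
- **Cover:** It went past the 2.5 mm blocking depth with the force rising like the spring alone. It stopped hard at TCP z = 0.111 m, the height calculated for flush, and is held with about 16 N. The final side picture shows it level with the frame.
- **Bystanders:** The loupe and jar looked unmoved in the final side picture. The ring was last seen in place in the wrist view before pressing, and it is outside the final pictures. The arm never went near any of them.

The last reading also showed a sideways force of about 6 N on the tool, which I left as it was because the cover only slides vertically. No check failed.

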